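# Load the long drawplate into the drawing head

### The arm

A 6-joint arm with a two-finger parallel gripper is mounted at the origin on a cart in front of the work surface, level with it; the furniture and walls round the work are solid. World frame = base frame: x ahead of the robot, y to its left, z up, the work surface at z = 0. Lengths are in m, angles in rad, forces in N, time in s.
With the tool pointing down it reaches from about 0.35 to 0.925 m from the base axis. Payload 6.4 kg.
Tool frame: the origin (TCP) lies at the very end of the fingers, on their centre line; the grasp point (between the pads) lies 19 mm behind it (grip_depth is the distance from the TCP to the grasp point, in m); z points along the fingers, y is the line along which they close (so a half turn about z gives the same grasp; the last joint's range is limited). The gripper opens to 85 mm and grips with 20 to 120 N. Pads are 22 mm wide; open, the fingers measure 114 mm over their backs; the gripper's body (76 mm by 85 mm) begins 54 mm behind the grasp point. The pads swing forward as they close: fully open they stand 13 mm farther back than shut.
Start: joints at [0.934, 0.245, 1.558, -0, 1.339, -0.174], TCP at [0.29, 0.582, 0.194] pointing down, gripper open.
Joint ranges: [-3.13, 3.13], [-1.02, 2.26], [0.13, 2.54], [-0.95, 4.09], [0.21, 2.88], [-2.74, 2.74]. Speed limits (rad/s): [2.57, 2.57, 3.14, 3.14, 3.14, 3.14].

### API

Orientations are given as a rotation vector (axis times angle).
In Python, from workcell import movep, movel, move_joints, move_gripper, pause, solve_ik, camera, Unreachable, close_job, search_frame, silhouettes, pinpoint, get_time, get_q, get_qd, get_joint_efforts, get_eef_pos, get_ee_rot, get_ft_force, get_wrist_torque, get_gripper_width, get_gripper_force, grip_depth gives the robot as it stands. Calls block until the motion is done:
- movep(position, orientation): joint-space move of the TCP to a pose.
- movel(position, feed=0.15, rot=None, max_force=None): straight line of the TCP; rot=None keeps the orientation; feed is the mean speed in m/s. With max_force (N) it stops when the force on the tool has changed by that much, and returns True; else False.
- move_joints(angles): joint-space move.
- move_gripper(opening, effort=None): finger opening in m; effort is the grip in N (None keeps the last); returns when the fingers have stopped.
- pause(seconds).
- solve_ik(position, orientation): joint angles nearest the present ones, or None.
- camera(name): name is "scene" or "side" or "wrist"; returns a dict with "frame" (420x560x3 uint8, blue, green, red), "camera_matrix" (3x3 intrinsics, pixels), "R" (3x3) and "t" (3): a world point X has camera coordinates R X + t; the wrist camera has in their place "T_tool_cam" (4x4, takes a point from camera to tool coordinates, whose origin is the TCP and whose axes are the flange's). Camera axes: x right, y down, z forward; pixel columns grow to the right and rows downward; lengths in m; the calibration is good to about 2 mm. A picture is of the moment at which its call begins: read the wrist's pose just before it. There is no depth.
A pose or a line that the arm cannot do raises Unreachable and nothing moves.
- close_job(): hands the job in; it is judged then, once.
Trained networks look in a picture, given as the dict that the camera call returned (one of the last four; its "shot" number tells which), for a name from the list of things; names that differ only in an ending like _2 or _b are one class to them, and where a whole thing is asked for, a point or a joint stands for the part that bears it (a point fixed in the world has none). Each returns a list of dicts, best first, with "conf" (0 to 1); they miss things now and then, are a little off and sometimes report something else, mostly with a low value. They report only what shows in the picture. A call takes as long as a camera call.
- search_frame(name, picture): "rect" ([left, top, right, bottom] in pixels, round what is visible of it).
- silhouettes(name, picture): "pixels" (420x560 bool, what is visible of it) and "rect" ([left, top, right, bottom] in pixels, round what is visible of it).
- pinpoint(name, picture): "uv" ([column, row] in pixels: a listed point, or the origin of a listed thing).
Readings, each from a call of its own:
- get_time(): time.
- get_q(): joint angles.
- get_qd(): joint speeds.
- get_joint_efforts(): joint torques, N m.
- get_eef_pos(): TCP position.
- get_ee_rot(): TCP orientation.
- get_ft_force(): force on the tool from outside, world axes, zero at the start.
- get_wrist_torque(): the same for the moment, N m.
- get_gripper_width(): finger opening in m.
- get_gripper_force(): force on a finger pad.
Only numpy, scipy, OpenCV 4.12 (cv2) and the standard library are available. Lean on these libraries where they do the work, as an engineer would, in place of code of your own. Each camera call takes 0.05 s, during which the arm holds its last target. There are 200 camera calls.

### The job

Take the longer of the two steel drawplates (the plates with rows of holes) out of the wooden peg rack and set it in the grey drawing head: foot fully down in the groove, under the two horns, standing upright against the posts, with its bell-mouthed (wide-holed) face looking out of the open front of the head. The horns leave no way in from straight above, so lean the plate's top out to the front, enter the foot, then straighten it. Let go and swing the keeper all the way shut across the front of the plate, leaving the short plate and the other loose things where they are.

Things in the scene. Friction and masses are not known exactly. Their poses are not given: they have to be found in the camera images.
- draw_head: Grey cast drawing head fixed on the bench, 130 x 222 mm, 99 mm high. Origin: on its underside, mid-width, in the plane of the front faces of its two abutment posts. -x points out of its open front (its sole spans x = -60 to +70 mm), y along the groove, z up. Posts: |y| = 62 to 84 mm, x = 0 to 22 mm. Between the posts all above the deck (z = 19 mm) is open.
- groove (a point): Middle of the floor of the groove for the plate's foot, at x = -5.25, z = 12 mm in the head's frame. The groove is 10.5 mm wide at the floor (x = -10.5 to 0), 156 mm long and 7 mm deep; rear wall upright, in line with the posts; front wall sloping outward at 38 degrees from vertical, so that a plate can stand in it leaning to the front.
- horn (a point): Front lower edge of the horn on the +y post. Each post carries one, 22 mm wide (|y| = 62 to 84 mm), overhanging the groove from x = -31 to +22 mm in the head's frame, underside at z = 87 mm, top at 99 mm: 75 mm above the groove floor, so the upright plate (70 mm) just goes beneath.
- long_plate: The long drawplate: loose steel plate 150 mm long (its y), 70 mm high (z), 8 mm thick (x), 0.34 to 0.50 kg, three rows of small holes. Origin: centre of its foot edge; z from foot to top; -x out of the bell-mouthed face (wider, countersunk holes; only pin holes on the other). Starts in the rack, leaning 30 degrees, its top and bell-mouthed face toward the rack's front.
- long_plate_mid (a point): Centre of the long plate, half-way up and half-way through its thickness (axes as the plate's).
- long_plate_face (a point): Centre of the long plate's bell-mouthed face, 4 mm from the plate's centre.
- plate_rack: Fixed wooden peg rack, 158 x 168 mm, board 14 mm thick. Origin: underside, midway between its two places at x = -33 and +33 mm (front is -x); which plate is in which varies. At each, two pegs (10 mm thick, 50 long, y = -42 and +42 mm) lean 30 degrees to the front and carry the plate's front face; a low strip stops its foot. Plates draw out along their slope; 49 mm free between them.
- short_plate_mid (a point): Centre of the short drawplate in the other place of the rack (105 x 70 x 8 mm, otherwise alike, loose). Leave it.
- keeper (a joint): Angle (rad) of the steel keeper arm, swinging level about an upright pivot at x = -17.5, y = -95 mm in the head's frame. 0: open, pointing out of the front and 20 degrees outward (-y). It grows to 1.92, its stop: shut, lying along +y across the plate's front at z = 62 to 72 mm, 2 to 4.5 mm before it. Starts at 0 to 0.35. Under 1 N moves the knob; it stays where left.
- keeper_knob (a point): Middle of the black upright knob near the keeper's free end, 72 mm from the pivot: 14 mm thick, 30 mm tall, from z = 72 to 102 mm above the bench (this point at z = 88 mm).
- flat_pliers_mid (a point): Flat pliers with red handles lying loose on the bench, 157 x 48 x 12 mm (this point 6 mm up). Leave them.
- wax_mid (a point): Loose lump of beeswax, 34 x 28 x 16 mm (this point at its centre). Leave it.
- dish_mid (a point): Loose small copper dish, 78 mm wide, 18 mm high (this point half-way up). Leave it.

How it is judged:
By the outcome, as a careful person would: the job done as asked, in the order asked, and still so for the second after the job is handed in, with the robot touching nothing.
It also fails if it takes over 59 s, if anything falls off the work surface, if the arm or the gripper's body presses on something with over 40 N, if the wrist force passes 120 N, or if a joint passes its speed limit or range.

## Working session

There is one attempt and no reset: what is moved stays moved. The work goes in short steps, each a Python script; the robot and the scene stay as the last script left them, time stands still between calls to the robot, and variables do not carry over. Pictures are saved under pics/ and viewed, at most 12 in all, crops included, and the job is handed in when it is done.

```bash
mkdir -p pics; ls
cat > h.py <<'E'
import numpy as np, cv2
from workcell import *
from scipy.spatial.transform import Rotation as Ro
def cam(name):
    p=get_eef_pos(); r=get_ee_rot()
    c=camera(name)
    if name=="wrist":
        T=np.array(c["T_tool_cam"]); W=np.eye(4); W[:3,:3]=Ro.from_rotvec(r).as_matrix(); W[:3,3]=p
        M=np.linalg.inv(W@T); c["R"]=M[:3,:3]; c["t"]=M[:3,3]
    return c
def P(c): return np.array(c["camera_matrix"])@np.c_[np.array(c["R"]),np.array(c["t"])]
def proj(c,X):
    h=P(c)@np.r_[X,1]; return h[:2]/h[2]
def onz(c,uv,z):
    d=np.array(c["R"]).T@np.linalg.inv(c["camera_matrix"])@np.r_[uv,1]; o=-np.array(c["R"]).T@np.array(c["t"])
    return o+d*(z-o[2])/d[2]
def tri(cs,uvs):
    A=[]
    for c,uv in zip(cs,uvs):
        p=P(c); A+= [uv[0]*p[2]-p[0], uv[1]*p[2]-p[1]]
    A=[a/np.linalg.norm(a[:3]) for a in A]; A=np.array(A)
    return np.linalg.lstsq(A[:,:3],-A[:,3],rcond=None)[0]
E
python3 - <<'E'
from h import *
np.set_printoptions(precision=4,suppress=True)
a=cam("scene"); b=cam("side"); w=cam("wrist")
cv2.imwrite("pics/a.png",np.hstack([a["frame"]])); cv2.imwrite("pics/b.png",b["frame"]); cv2.imwrite("pics/w.png",w["frame"])
for n in "draw_head groove horn long_plate long_plate_mid long_plate_face plate_rack short_plate_mid keeper_knob flat_pliers_mid wax_mid dish_mid".split():
    r=[]
    for c in (a,b,w):
        d=pinpoint(n,c); r.append((np.round(d[0]["uv"],1),round(d[0]["conf"],2)) if d else None)
    print(n,r)
    g=[(c,x) for c,x in zip((a,b,w),r) if x and x[1]>.3]
    if len(g)>1:
        X=tri([c for c,_ in g],[x[0] for _,x in g]); print("   ",X,[np.round(proj(c,X)-x[0],1) for c,x in g])
print(get_time())
E
```

```text
pics
draw_head [(array([253. , 199.5]), 0.82), (array([325.6, 266.3]), 0.64), None]
    [ 0.5447 -0.1561 -0.0009] [array([-1.4, -0.1]), array([-1.9,  0.1])]
groove [(array([246.9, 193.6]), 0.98), (array([322.9, 262.7]), 0.7), None]
    [ 0.5456 -0.1662  0.0172] [array([2.8, 0.2]), array([ 3.8, -0.2])]
horn [(array([269.4, 168.2]), 0.72), (array([301.7, 248.4]), 0.79), None]
    [ 0.4719 -0.179   0.0896] [array([-0.1, -0. ]), array([-0.1,  0. ])]
long_plate [(array([297.7, 297. ]), 0.8), (array([269.5, 188. ]), 0.73), None]
    [0.5715 0.1931 0.0206] [array([-0.5,  0. ]), array([-0.4, -0. ])]
long_plate_mid [(array([298.6, 287.2]), 0.76), (array([267.3, 186.8]), 0.83), None]
    [0.5584 0.1754 0.0366] [array([ 0.1, -0. ]), array([0.1, 0. ])]
long_plate_face [(array([298.3, 285.2]), 0.62), (array([264.7, 187.1]), 0.9), None]
    [0.5533 0.1722 0.0382] [array([ 1.6, -0.1]), array([1.5, 0.1])]
plate_rack [(array([299. , 286.6]), 0.71), (array([269.7, 200.5]), 0.95), None]
    [0.553  0.161  0.0018] [array([-1.7,  0. ]), array([-1.7, -0.1])]
short_plate_mid [(array([306.3, 265.4]), 0.57), (array([257.4, 196.6]), 0.93), None]
    [0.5097 0.1308 0.0412] [array([ 0.5, -0. ]), array([0.5, 0. ])]
keeper_knob [(array([202.2, 172.2]), 0.7), (array([391.8, 244.5]), 0.72), None]
    [ 0.6544 -0.2519  0.089 ] [array([1. , 0.2]), array([ 1.5, -0.2])]
flat_pliers_mid [(array([361.5, 271.7]), 0.53), (array([200.1, 210.2]), 0.43), None]
    [ 0.3687  0.2011 -0.0019] [array([-0.2,  0. ]), array([-0.2, -0. ])]
wax_mid [(array([238.2, 257.7]), 0.45), (array([327.4, 216. ]), 0.59), None]
    [0.6605 0.0122 0.006 ] [array([1.4, 0.1]), array([ 1.6, -0.1])]
dish_mid [(array([189.4, 179.8]), 0.66), (array([323.3, 266.5]), 0.69), None]
    [ 0.6109 -0.2249  0.0469] [array([32.3,  2.1]), array([43.8, -8. ])]
1.95
```

View pics/a.png

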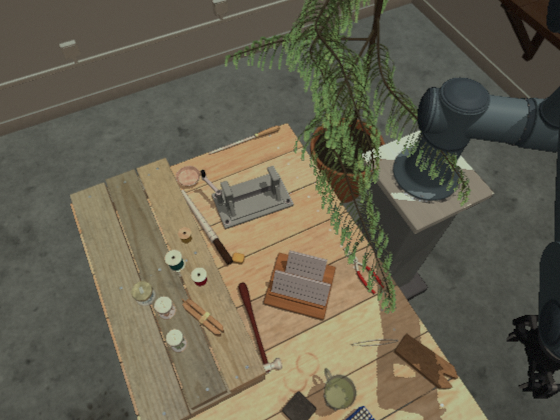

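View pics/b.png

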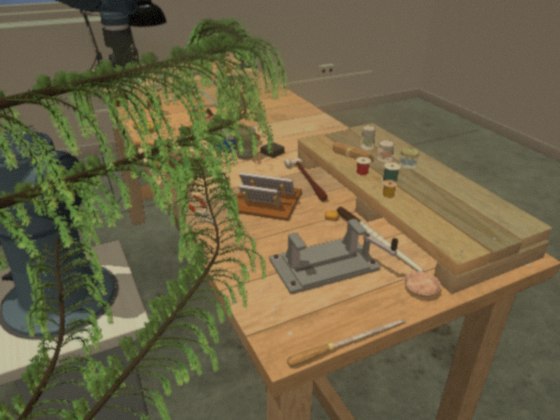

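The scene view shows the head at (252,198), open front up and left, with the keeper knob at (203,173). The rack is at (302,282), with the short plate in front at (306,265) and the long one behind at (300,288). The side view agrees. A plant hangs near the robot. Next I'll take close looks with the wrist camera.

Run:
```python
from h import *
np.set_printoptions(precision=4,suppress=True)
a=cam("scene")
print("cam c",-a["R"].T@a["t"]); b=cam("side");print("cam c",-b["R"].T@b["t"])
print("pot",onz(a,[340,170],-.8),"base?",onz(a,[425,180],0),"dish",onz(a,[189,177],.009))
w=camera("wrist"); print(w["T_tool_cam"], w["camera_matrix"],get_ee_rot())
R=Ro.from_rotvec(get_ee_rot()).as_matrix()
def down(yaw): return (Ro.from_euler("z",yaw)*Ro.from_euler("x",np.pi)).as_rotvec()
res={}
for k,(pos,names) in {"rack":([.44,.09,.30],"plate_rack long_plate long_plate_mid long_plate_face short_plate_mid"),"head":([.45,-.16,.33],"draw_head groove horn keeper_knob")}.items():
    for yaw in (0.8 if k=="rack" else 0,):
        movep(pos,down(yaw))
        c=cam("wrist"); cv2.imwrite(f"pics/{k}.png",c["frame"])
        for n in names.split():
            d=pinpoint(n,c); print(n,[(np.round(x["uv"],1),round(x["conf"],2)) for x in d[:2]])
            if d: print("    z=0.01/.04/.09",onz(c,d[0]["uv"],.01)[:2],onz(c,d[0]["uv"],.042)[:2],onz(c,d[0]["uv"],.088)[:2])
        np.save(f"{k}.npy",np.c_[c["R"],c["t"]])
print(get_time())
```

```text
cam c [0.824  0.5415 1.1745]
cam c [ 0.0713 -0.8828  0.6922]
pot [-0.1568 -0.5894 -0.8   ] base? [0.0159 0.0233 0.    ] dish [ 0.6889 -0.3136  0.009 ]
[[-0.0006 -0.9455 -0.3257  0.0856]
 [ 1.     -0.0008  0.0003 -0.0006]
 [-0.0005 -0.3257  0.9455 -0.18  ]
 [ 0.      0.      0.      1.    ]] [[320.559    0.     281.0188]
 [  0.     320.559  208.7057]
 [  0.       0.       1.    ]] [0.7205 3.0578 0.0002]
plate_rack [(array([300.8,  60.9]), 0.78)]
    z=0.01/.04/.09 [0.5483 0.1668] [0.5449 0.1657] [0.5399 0.1642]
long_plate [(array([299.5,  28.9]), 0.84), (array([298.7,  41.6]), 0.41)]
    z=0.01/.04/.09 [0.573  0.1957] [0.5678 0.1927] [0.5604 0.1883]
long_plate_mid [(array([302.3,  42.1]), 0.64)]
    z=0.01/.04/.09 [0.5651 0.1819] [0.5605 0.1798] [0.5539 0.1768]
long_plate_face [(array([297.7,  44.7]), 0.66)]
    z=0.01/.04/.09 [0.5587 0.1839] [0.5545 0.1817] [0.5485 0.1784]
short_plate_mid [(array([302. ,  97.6]), 0.7)]
    z=0.01/.04/.09 [0.5179 0.1317] [0.5165 0.133 ] [0.5145 0.1349]
draw_head [(array([279.2,  87.4]), 0.71)]
    z=0.01/.04/.09 [ 0.547  -0.1557] [ 0.5461 -0.1559] [ 0.5448 -0.1562]
groove [(array([280.8,  88.2]), 0.87)]
    z=0.01/.04/.09 [ 0.5459 -0.158 ] [ 0.5451 -0.1581] [ 0.5439 -0.1582]
horn [(array([296.2, 147.4]), 0.9)]
    z=0.01/.04/.09 [ 0.4601 -0.1819] [ 0.4648 -0.1804] [ 0.4715 -0.1784]
keeper_knob []
5.5417
```

View pics/rack.png

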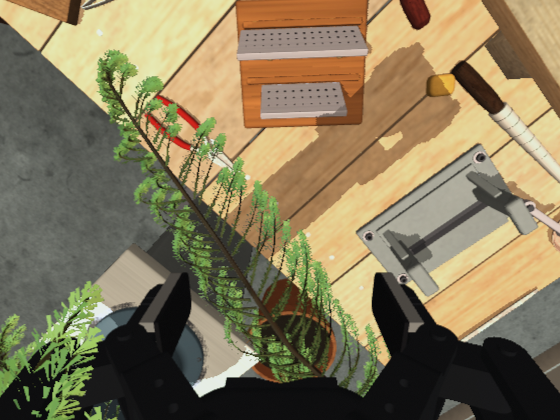

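View pics/head.png

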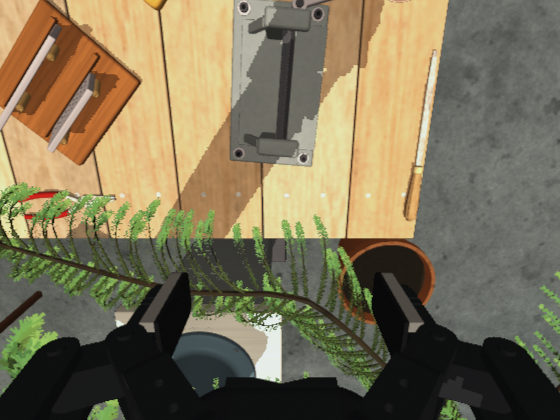

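The rack view shows the rear faces of both plates, the long one at (303,45) and the short one at (302,98), so they lean toward the robot. The head view shows the horns at (275,145) and (285,20) overhanging to the right, so the front faces world -y. Next I'll take centred views from which to pick corners.

Run:
```python
from h import *
import pickle
np.set_printoptions(precision=4,suppress=True)
def down(yaw): return (Ro.from_euler("z",yaw)*Ro.from_euler("x",np.pi)).as_rotvec()
for k,pos,yaw,names in (("head2",[.62,-.17,.26],0,"draw_head groove horn keeper_knob"),("rack2",[.60,.22,.25],.8,"plate_rack long_plate long_plate_mid short_plate_mid")):
    movep(pos,down(yaw)); c=cam("wrist")
    pickle.dump(dict(K=c["camera_matrix"],R=c["R"],t=c["t"]),open(k+".pkl","wb"))
    for n in names.split():
        d=pinpoint(n,c); print(n,[(np.round(x["uv"],1),round(x["conf"],2)) for x in d[:2]])
        if d: print("   ",[onz(c,d[0]["uv"],z)[:2] for z in (.014,.042,.088)])
    d=silhouettes("draw_head" if k=="head2" else "long_plate",c); print(d[0]["rect"],d[0]["conf"])
    np.save(k+"_m.npy",d[0]["pixels"])
    f=c["frame"]; x0,y0=(80,60) if k=="head2" else (80,60)
    cv2.imwrite(f"pics/{k}f.png",f)
    cr=f[60:360,80:480]; cv2.imwrite(f"pics/{k}.png",cv2.resize(cr,(800,600),interpolation=cv2.INTER_CUBIC))
print(get_time(),get_ft_force())
```

```text
draw_head [(array([270. , 212.6]), 0.56)]
    [array([ 0.549 , -0.1538]), array([ 0.5591, -0.1549]), array([ 0.5757, -0.1566])]
groove [(array([273.9, 216.7]), 0.74)]
    [array([ 0.5428, -0.1593]), array([ 0.5533, -0.16  ]), array([ 0.5705, -0.1611])]
horn [(array([290.9, 289.6]), 0.68)]
    [array([ 0.4227, -0.1846]), array([ 0.441 , -0.1836]), array([ 0.4713, -0.182 ])]
keeper_knob [(array([352.8, 140.7]), 0.7)]
    [array([ 0.6492, -0.2636]), array([ 0.6528, -0.2574]), array([ 0.6585, -0.2473])]
[220.9, 130.7, 366.3, 303.6] 0.85
plate_rack []
long_plate [(array([278.2, 190.1]), 0.62)]
    [array([0.5729, 0.1984]), array([0.5787, 0.2038]), array([0.5881, 0.2128])]
long_plate_mid [(array([282.9, 216.8]), 0.81)]
    [array([0.5507, 0.1665]), array([0.5579, 0.1741]), array([0.5698, 0.1866])]
short_plate_mid [(array([280.9, 258.4]), 0.95)]
    [array([0.5037, 0.1223]), array([0.5141, 0.1328]), array([0.5312, 0.1502])]
[218.7, 189.9, 338.8, 242.4] 0.58
8.3583 [ 0.1449 -0.2173  0.2794]
```

View pics/head2.png

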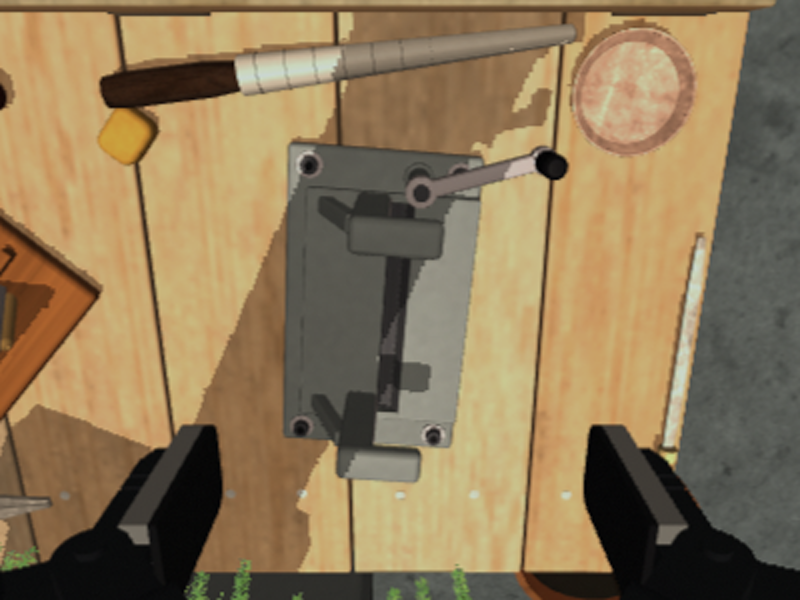

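View pics/rack2.png

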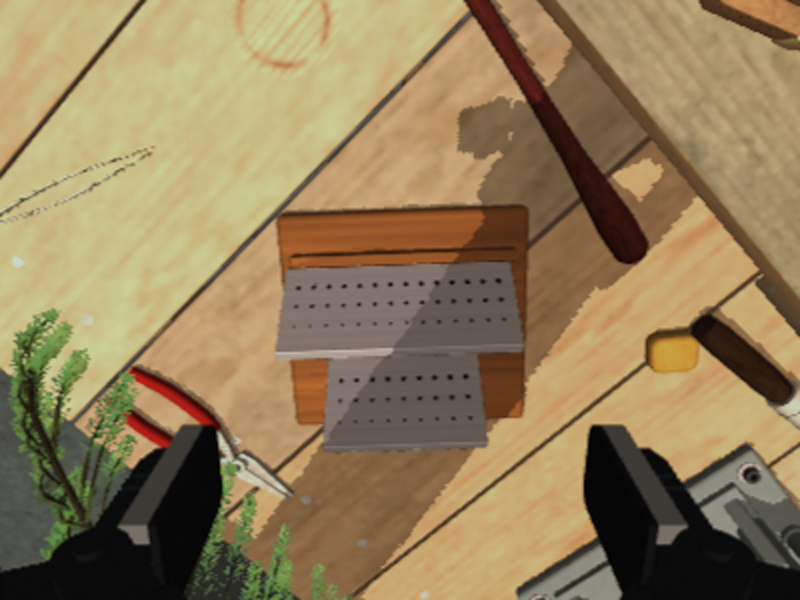

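The head view (crop pixels) shows the far horn at (348–442, 213–258), the near horn at (338–420, 445–482), the groove's near end at (378–397, 411) and the knob at (551,163). The dish and wax are clear of the work. In the rack view the long plate has its foot at (290,268)–(510,262) and its top at (278,353)–(522,347). I'll fit poses to these.

Run:
```python
from h import *
import pickle
from scipy.optimize import least_squares
np.set_printoptions(precision=4,suppress=True)
c=pickle.load(open("head2.pkl","rb")); c["camera_matrix"]=c["K"]
px=lambda l:np.array(l,float)/2+[80,60]
H=[(22,84,99,338,478),(-31,84,99,419,482),(22,-62,99,350,252),(-31,-62,99,441,259),(0,78,19,378,411),(-16,78,19,397,412),(-17.5,-95,75,420,192)]
S=[(70,-111,290,143),(-60,-111,481,157),(70,111,285,437),(-60,111,452,447)]
def f(p):
    X=np.array([0,0,0]); r=[]
    R=Ro.from_euler("z",p[2])
    T=lambda q:R.apply(np.array(q)/1e3)+[p[0],p[1],0]
    for h in H: r.append(proj(c,T(h[:3]))-px(h[3:]))
    for s in S: r.append(proj(c,T([s[0],s[1],p[3]*1e3]))-px(s[2:]))
    return np.ravel(r)
s=least_squares(f,[.547,-.156,1.48,.012],loss="soft_l1"); print(s.x,np.degrees(s.x[2])); print(f(s.x).reshape(-1,2))
R=Ro.from_euler("z",s.x[2]); uv=[352.8,140.7]; k=onz(c,px([551,163]) ,.095); k2=onz(c,uv,.088)
for q in(k,k2): print("knob head", R.inv().apply(q-[s.x[0],s.x[1],0])*1e3)
np.save("head_pose.npy",s.x)
c=pickle.load(open("rack2.pkl","rb")); c["camera_matrix"]=c["K"]
Q=[(4,75,0,290,268),(4,-75,0,510,262),(4,75,70,279,351),(4,-75,70,521,344.5),(-4,75,70,277,357),(-4,-75,70,523,350)]
def g(p,zf=None,full=False):
    R=Ro.from_euler("z",p[2])*Ro.from_euler("y",-np.pi/6)
    return np.ravel([proj(c,R.apply(np.array(q[:3])/1e3)+[p[0],p[1],p[3]])-px(q[3:]) for q in Q])
s=least_squares(g,[.57,.195,.8,.016]); print(s.x); print(g(s.x).reshape(-1,2))
s=least_squares(lambda p:g(np.r_[p,.016]),[.57,.195,.8]); print(s.x); print(g(np.r_[s.x,.016]).reshape(-1,2))
np.save("plate_pose.npy",np.r_[s.x,.016])
```

```text
[ 0.5462 -0.1562  1.5018  0.0101] 86.0450329026797
[[-0.7312  0.6195]
 [ 1.0094  1.115 ]
 [-2.0359  1.0354]
 [ 0.3793  0.7356]
 [-0.4973 -0.597 ]
 [ 0.7739 -0.4342]
 [ 0.4596 -0.0815]
 [-1.4808 -0.8651]
 [ 1.6877 -0.909 ]
 [-0.4529 -0.2446]
 [ 0.2715 -0.1551]]
knob head [ -84.4846 -118.4758   95.    ]
knob head [ -83.0984 -118.3402   88.    ]
[0.5687 0.1916 0.8263 0.0072]
[[-0.4049 -0.3267]
 [-0.5433 -0.3042]
 [-0.7361 -0.3824]
 [ 0.9915 -0.2956]
 [ 1.3703  0.4305]
 [-0.7668  0.8303]]
[0.5711 0.194  0.8264]
[[-1.6281 -0.8637]
 [ 0.6446 -0.9264]
 [-2.2439  0.0325]
 [ 2.5003  0.0241]
 [-0.0864  0.9311]
 [ 0.701   1.239 ]]
```

```bash
cat >> h.py <<'E'
hp=np.load("head_pose.npy"); pp=np.load("plate_pose.npy")
HR=Ro.from_euler("z",hp[2]); HO=np.array([hp[0],hp[1],0])
FL=Ro.from_matrix(np.array([[0,1,0],[1,0,0],[0,0,-1]]).T) # tool axes in plate frame: x=+py, y=+px, z=-pz
FL2=Ro.from_matrix(np.array([[0,-1,0],[-1,0,0],[0,0,-1]]).T)
GZ=.033 # TCP height above plate foot
def tool(foot,Rp,F,gz=GZ,dy=0,dz=0):
    """tool pose with plate foot origin at foot, rotation Rp; dy: plate centre offset along plate y from tool; dz: along plate z"""
    return foot+Rp.apply([0,-dy,gz+dz]), (Rp*F).as_rotvec()
def hpose(lean,x,z,y=0):
    """front-bottom corner of plate at head (x,y,z) -> foot origin world, rot"""
    Rp=HR*Ro.from_euler("y",-lean)
    return HO+HR.apply([x,y,z])+Rp.apply([.004,0,0]),Rp
def rpose():
    return np.array([pp[0],pp[1],pp[3]]),Ro.from_euler("z",pp[2])*Ro.from_euler("y",-np.pi/6)
E
python3 - <<'E'
from h import *
np.set_printoptions(precision=3,suppress=True)
for F in (FL,FL2):
    for n,(o,R),dz in (("pre",rpose(),.09),("grasp",rpose(),0),("lift",rpose(),.11),("hpre",hpose(np.radians(31),-.0087,.012),.1),("hin",hpose(np.radians(31),-.0087,.012),0),("up",hpose(0,-.0087,.012),0)):
        p,r=tool(o,R,F,dz=dz); q=solve_ik(p,r); print(n,p,None if q is None else np.array(q))
E
```

```text
pre [0.529 0.149 0.123] [-0.167 -0.147  2.181  0.571  0.887 -1.311]
grasp [0.56  0.182 0.045] [-0.083  0.091  2.124  0.66   0.699 -1.375]
lift [0.523 0.141 0.14 ] [-0.188 -0.197  2.188  0.556  0.934 -1.302]
hpre [ 0.541 -0.23   0.128] [-0.794  0.36   1.622  0.396  1.541 -2.386]
hin [ 0.545 -0.178  0.042] [-0.732  0.428  1.714  0.427  1.373 -2.398]
up [ 0.546 -0.161  0.045] [-0.486  0.241  1.859 -0.     1.041 -1.988]
pre [0.529 0.149 0.123] [-0.167 -0.147  2.181  0.571  0.887  1.83 ]
grasp [0.56  0.182 0.045] [-0.083  0.091  2.124  0.66   0.699  1.767]
lift [0.523 0.141 0.14 ] [-0.188 -0.197  2.188  0.556  0.934  1.84 ]
hpre [ 0.541 -0.23   0.128] [-0.794  0.36   1.622  0.396  1.541  0.756]
hin [ 0.545 -0.178  0.042] [-0.732  0.428  1.714  0.427  1.373  0.743]
up [ 0.546 -0.161  0.045] [-0.486  0.241  1.859  0.     1.041  1.154]
```

Run:
```python
from h import *
np.set_printoptions(precision=4,suppress=True)
o,R=rpose()
move_gripper(.036)
p,r=tool(o,R,FL2,dz=.09); movep(p,r)
p,_=tool(o,R,FL2); hit=movel(p,feed=.1,max_force=10); print("hit",hit,get_eef_pos()-p,get_ft_force())
if not hit:
    f0=get_ft_force()
    move_gripper(0,60); print(get_gripper_width(),get_gripper_force(),get_ft_force()-f0)
    p,_=tool(o,R,FL2,dz=.012); movel(p,feed=.05)
    print(get_gripper_width(),get_ft_force()-f0)
c=cam("wrist"); cv2.imwrite("pics/g.png",c["frame"]); print(get_time())
```

```text
hit False [ 0.0004 -0.      0.0006] [ 0.044  -0.4338  0.3124]
0.00010246998228895968 0.0 [-0.025   0.4497 -0.2863]
-6.333871965231167e-05 [ 0.3315  0.8829 -0.0971]
11.675
```

View pics/g.png

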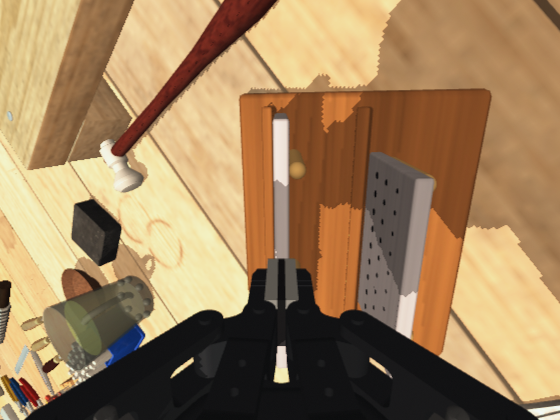

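Run:
```python
from h import *
np.set_printoptions(precision=4,suppress=True)
c=cam("wrist"); o,R=rpose()
for dz in (0,-.01,-.02,-.03):
  for q in ([-.004,-.075,.07],[.004,-.075,.07],[-.004,-.075,0],[.004,0,.07]):
    print(dz,q,proj(c,o+R.apply(np.array(q)+[0,0,dz])))
cv2.imwrite("pics/gc.png",cv2.resize(c["frame"][80:320,180:480],(750,600),interpolation=cv2.INTER_CUBIC))
for n in ("long_plate","long_plate_mid","short_plate_mid","plate_rack"):
    print(n,[(np.round(x["uv"],1),round(x["conf"],2)) for x in pinpoint(n,c)[:2]])
a=cam("scene");b=cam("side")
cv2.imwrite("pics/ab.png",np.hstack([cv2.resize(a["frame"][200:350,230:380],(400,400)),cv2.resize(b["frame"][130:280,190:340],(400,400))]))
```

```text
0 [-0.004, -0.075, 0.07] [288.273  116.7974]
0 [0.004, -0.075, 0.07] [271.1709 116.8167]
0 [-0.004, -0.075, 0] [286.0972 110.9524]
0 [0.004, 0, 0.07] [272.7089 259.936 ]
-0.01 [-0.004, -0.075, 0.07] [287.8516 115.6654]
-0.01 [0.004, -0.075, 0.07] [271.7633 115.6836]
-0.01 [-0.004, -0.075, 0] [285.8906 110.3973]
-0.01 [0.004, 0, 0.07] [273.1433 251.6018]
-0.02 [-0.004, -0.075, 0.07] [287.4774 114.6601]
-0.02 [0.004, -0.075, 0.07] [272.2895 114.6773]
-0.02 [-0.004, -0.075, 0] [285.7006 109.8868]
-0.02 [0.004, 0, 0.07] [273.5353 244.082 ]
-0.03 [-0.004, -0.075, 0.07] [287.1429 113.7614]
-0.03 [0.004, -0.075, 0.07] [272.7599 113.7777]
-0.03 [-0.004, -0.075, 0] [285.5252 109.4157]
-0.03 [0.004, 0, 0.07] [273.8907 237.2628]
long_plate [(array([280. , 216.6]), 0.94)]
long_plate_mid []
short_plate_mid [(array([386.3, 255.8]), 0.94)]
plate_rack [(array([330.3, 214.5]), 0.55)]
```

View pics/gc.png

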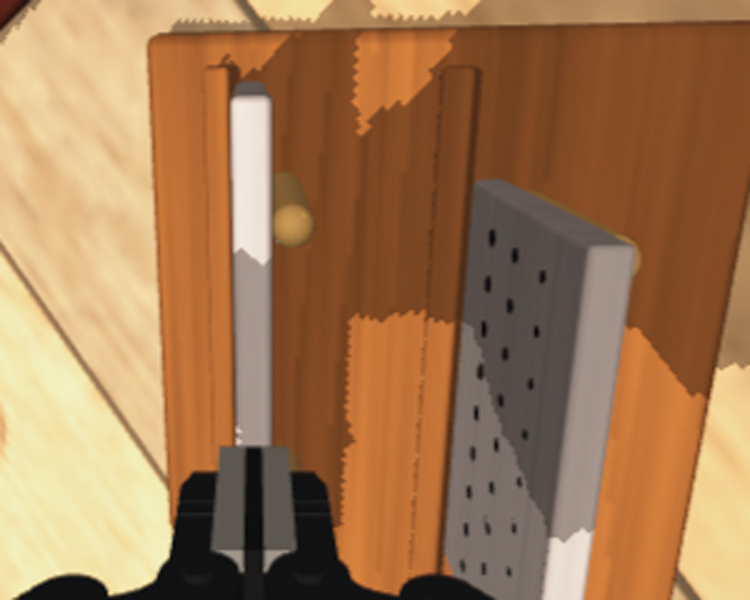

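The closed fingers sit above the plate, and the picture explains why. The visible fingertips lie about 38 mm short of where the TCP should project, in both the open and the closed views. I'll check this by touching the plate's top edge lightly.

Run:
```python
from h import *
np.set_printoptions(precision=4,suppress=True)
print("grip_depth",grip_depth)
o,R=rpose()
p,_=tool(o,R,FL2,dz=-.012); hit=movel(p,feed=.03,max_force=4)
e=R.inv().apply(get_eef_pos()-o); print(hit,e,get_ft_force(),get_time())
p,_=tool(o,R,FL2,dz=.02); movel(p,feed=.1)
```

```text
grip_depth 0.0187
True [ 0.0005 -0.0001  0.032 ] [-4.3077 -3.0053  6.4678] 12.5417
```

The touch came at 32 mm instead of 70, so the real fingertips are 38 mm behind the reported TCP. I'll offset for that and grasp again.

```bash
sed -i 's/^GZ=.*/GZ=-.005 # reported TCP lies 38 mm beyond the real tips/' h.py
python3 - <<'E'
from h import *
np.set_printoptions(precision=4,suppress=True)
o,R=rpose()
p,r=tool(o,R,FL2,dz=.065); movel(p,feed=.2); move_gripper(.036)
p,_=tool(o,R,FL2); hit=movel(p,feed=.1,max_force=10); print("hit",hit,get_eef_pos()-p,get_ft_force())
if not hit:
    f0=get_ft_force()
    move_gripper(0,70); print(get_gripper_width(),get_gripper_force(),get_ft_force()-f0)
    p,_=tool(o,R,FL2,dz=.1); movel(p,feed=.08)
    print(get_gripper_width(),get_ft_force()-f0,get_wrist_torque())
    c=cam("wrist"); cv2.imwrite("pics/g2.png",c["frame"])
    for n in ("long_plate","long_plate_mid"): print(n,[(np.round(x["uv"],1),round(x["conf"],2)) for x in pinpoint(n,c)[:2]])
    d=silhouettes("long_plate",c); print([(x["rect"],x["conf"]) for x in d[:2]])
    for z in (.07,.065):
      for sx in (-.004,.004): print(z,proj(c,o+R.apply([sx,-.075,z+.1])))
    cv2.imwrite("pics/g2c.png",cv2.resize(c["frame"][0:300,180:480],(600,600),interpolation=cv2.INTER_CUBIC))
print(get_time())
E
```

```text
hit True [-0.0013 -0.0018  0.0062] [2.1004 2.2568 0.9381]
14.1583
```

Run:
```python
from h import *
np.set_printoptions(precision=4,suppress=True)
o,R=rpose()
print(get_ft_force(), R.inv().apply(get_eef_pos()-o))
p,_=tool(o,R,FL2,dz=.008);movel(p,feed=.03)
f0=get_ft_force();print(f0)
move_gripper(0,70); print(get_gripper_width(),get_gripper_force(),get_ft_force()-f0)
if get_gripper_width()>.005:
    p,_=tool(o,R,FL2,dz=.108); movel(p,feed=.08)
    print(get_gripper_width(),get_ft_force()-f0,get_wrist_torque())
    c=cam("wrist"); cv2.imwrite("pics/g2.png",c["frame"])
    for n in ("long_plate","long_plate_mid"): print(n,[(np.round(x["uv"],1),round(x["conf"],2)) for x in pinpoint(n,c)[:2]])
    d=silhouettes("long_plate",c); print([(x["rect"],x["conf"]) for x in d[:2]])
    for z in (.07,.065):
      for sx in (-.004,.004): print(z,proj(c,o+R.apply([sx,-.075,z+.1])))
    cv2.imwrite("pics/g2c.png",cv2.resize(c["frame"][0:300,180:480],(600,600),interpolation=cv2.INTER_CUBIC))
print(get_time())
```

```text
[2.1004 2.2568 0.9381] [ 0.0012 -0.0003  0.0014]
[1.9128 2.7174 2.4909]
0.0068615550310987174 69.09040331840515 [-0.1353  0.6331 -1.4432]
0.006766947367832749 [-2.1578 -2.2866 -5.9685] [-0.4202  0.3852 -0.0112]
long_plate [(array([279.6, 238.9]), 0.96)]
long_plate_mid []
[([270.4, 115.2, 290.5, 385.0], 0.85)]
0.07 [289.0735 122.7853]
0.07 [265.6146 122.8539]
0.065 [288.7271 121.7131]
0.065 [266.2394 121.7788]
16.375
```

View pics/g2c.png

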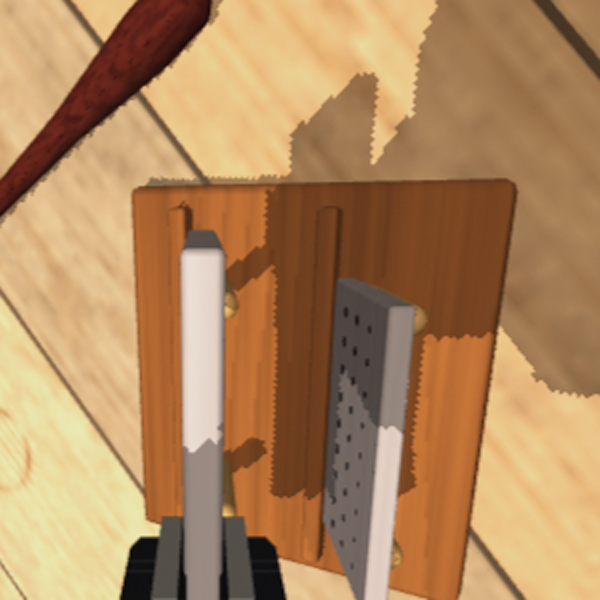

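The plate is gripped squarely, with its end at row 122.5 against 122.8 predicted, so it is centred in the hand. The short plate is undisturbed. Now I'll carry it to the head and insert it leaning.

Run:
```python
from h import *
np.set_printoptions(precision=4,suppress=True)
g=GZ+.008
o,R=rpose(); p,r=tool(o,R,FL2,gz=g,dz=.1); movel(p+[0,0,.12],feed=.25)
o,R=hpose(np.radians(31),-.0102,.012)
p,r=tool(o,R,FL2,gz=g,dz=.2); print(solve_ik(p,r)); movep(p,r)
p,_=tool(o,R,FL2,gz=g,dz=.09); movel(p,feed=.15)
print(get_time(),get_gripper_width(),get_ft_force())
c=cam("wrist"); cv2.imwrite("pics/i.png",c["frame"])
cv2.imwrite("pics/ic.png",cv2.resize(c["frame"][0:300,130:430],(600,600),interpolation=cv2.INTER_CUBIC))
for q in ([-31,-62,99],[-31,-84,99],[0,-78,19],[-16,-78,19],[-17.5,-95,75]): print(q,proj(c,HO+HR.apply(np.array(q)/1e3)))
for sx in (-.004,.004): print(proj(c,o+R.apply([sx,-.075,.16])))
for n in ("keeper_knob","groove","horn","draw_head"): print(n,[(np.round(x["uv"],1),round(x["conf"],2)) for x in pinpoint(n,c)[:1]])
```

```text
[-0.8366  0.3392  1.5315  0.3813  1.6594  0.7618]
19.4833 0.006969445713935999 [-0.0834 -1.2117 -3.458 ]
[-31, -62, 99] [241.5514 137.517 ]
[-31, -84, 99] [239.9609  97.3515]
[0, -78, 19] [270.8035 105.4326]
[-16, -78, 19] [287.8849 105.6507]
[-17.5, -95, 75] [245.771   78.9077]
[292.9561 124.2847]
[269.855  124.2902]
keeper_knob [(array([345.9,  21.4]), 0.95)]
groove [(array([279. , 198.5]), 0.72)]
horn [(array([279.2, 237. ]), 0.18)]
draw_head [(array([284.2, 192.3]), 0.74)]
```

View pics/ic.png

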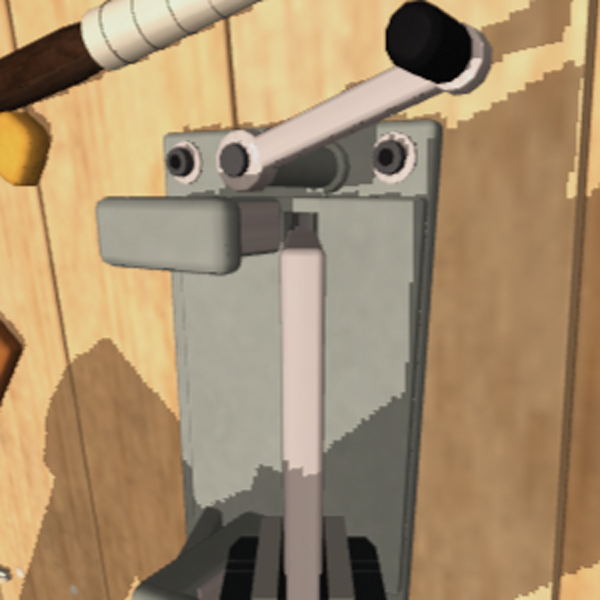

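The close view agrees with the model: the groove end is at (271–289,106) against (271–288,105) predicted, and the plate end is on target at (271–292,124). The horn is clear on the left. I'll insert now.

Run:
```python
from h import *
np.set_printoptions(precision=4,suppress=True)
g=GZ+.008
o,R=hpose(np.radians(31),-.0102,.012)
def rel(): return HR.inv().apply(get_eef_pos()-tool(o,R,FL2,gz=g)[0])*1e3
p,_=tool(o,R,FL2,gz=g,dz=.015); h=movel(p,feed=.1,max_force=10); print(h,rel(),get_ft_force())
if not h:
    p,_=tool(o,R,FL2,gz=g,dz=-.008); h=movel(p,feed=.03,max_force=6); print(h,rel(),get_ft_force(),get_gripper_width())
print(get_time())
```

```text
False [-8.2779 -0.5968 13.4309] [ 0.1664 -1.0295 -3.3914]
True [ 0.3812 -0.0417  0.0077] [-1.3585 -1.2209  4.5015] 0.007157620533273716
21.1833
```

Run:
```python
from h import *
np.set_printoptions(precision=4,suppress=True)
g=GZ+.008
for L in (26,21,16,11,6,2,0):
    x=-.0098+.001*(31-L)/31
    o,R=hpose(np.radians(L),x,.0127); p,r=tool(o,R,FL2,gz=g)
    h=movel(p,feed=.06,rot=r,max_force=15); print(L,h,get_ft_force(),get_gripper_width())
    if h: break
else:
    o,R=hpose(0,-.0065,.0127); p,r=tool(o,R,FL2,gz=g); h=movel(p,feed=.02,max_force=5); print("back",h,HR.inv().apply(get_eef_pos()-p)*1e3,get_ft_force())
    q=get_eef_pos(); h=movel(q-[0,0,.004],feed=.02,max_force=6); print("down",h,get_eef_pos()-q,HR.inv().apply(get_eef_pos()-p)*1e3,get_ft_force())
print(get_time())
```

```text
26 False [-0.7628  0.3009 -4.2786] 0.006977281727821482
21 False [ 0.1977  0.391  -2.7511] 0.006868528548436412
16 False [ 0.0294  0.4535 -1.2174] 0.0071055466148793765
11 False [ 0.8381  0.8303 -1.96  ] 0.007029743044441
6 False [ 0.5225  0.3166 -1.942 ] 0.006835951492227011
2 False [ 0.7803  0.0361 -1.883 ] 0.006932942043286089
0 False [ 0.0507  0.1167 -2.9625] 0.006908627084898612
back False [-1.0387 -0.0431 -0.0665] [-0.2171 -4.5301 -4.4265]
down True [-0.0001 -0.0005 -0.0002] [-1.5411  0.0441 -0.254 ] [-2.2157 -0.6506  4.0887]
23.4083
```

Run:
```python
from h import *
np.set_printoptions(precision=4,suppress=True)
f=get_ft_force(); move_gripper(.03); print(f,get_ft_force(),get_gripper_width())
q=get_eef_pos(); h=movel(q+[0,0,.1],feed=.12,max_force=10); print(h,get_ft_force())
c=cam("wrist"); print(get_time())
for n in ("keeper_knob","long_plate","groove"): print(n,[(np.round(x["uv"],1),round(x["conf"],2)) for x in pinpoint(n,c)[:1]])
k=pinpoint("keeper_knob",c)
if k: print(HR.inv().apply(onz(c,k[0]["uv"],.088)-HO)*1e3)
d=silhouettes("long_plate",c); print([(x["rect"],x["conf"]) for x in d[:1]])
o,R=hpose(0,-.008,.012)
for q in ([-.004,-.075,.07],[.004,-.075,.07],[-.004,-.02,.07],[.004,-.02,.07]): print(proj(c,o+R.apply(q)))
f=c["frame"].copy(); m=d[0]["pixels"]
for row in (110,120,140,160,180,200,220):
    w=np.where(m[row])[0]; print(row,(w.min(),w.max()) if len(w) else None)
cv2.imwrite("pics/u.png",f)
```

```text
[-2.2157 -0.6506  4.0887] [ 0.0432 -0.089   0.1126] 0.030019951601517783
False [ 0.3649 -0.6222 -0.8627]
24.7917
keeper_knob [(array([425.7,  28.1]), 0.73)]
long_plate [(array([279.4, 189.8]), 0.8)]
groove [(array([277.9, 194.4]), 0.6)]
[ -85.0125 -117.7955   88.    ]
[([274.7, 130.4, 287.0, 301.8], 0.6)]
[288.4915 107.4301]
[275.7249 107.4485]
[287.9808 191.7465]
[276.2802 191.7589]
110 None
120 None
140 (np.int64(277), np.int64(288))
160 (np.int64(277), np.int64(288))
180 (np.int64(277), np.int64(288))
200 (np.int64(277), np.int64(288))
220 (np.int64(277), np.int64(287))
```

The plate stands upright: columns 277–288 against 276–288 predicted, with its end hidden under the horn. Now I'll swing the keeper, with the knob measured at about θ 0.02.

```bash
cat > k.py <<'E'
from h import *
np.set_printoptions(precision=4,suppress=True)
PV=np.array([-.0175,-.095,0])
def kp(th,off,z=.041):
    f=np.radians(200)-th; d=np.array([np.cos(f),np.sin(f),0]); t=np.array([np.sin(f),-np.cos(f),0])
    x=HR.apply(t); zz=np.array([0,0,-1.]); M=np.c_[x,np.cross(zz,x),zz]
    p=HO+HR.apply(PV+.072*d-off*t); p[2]=z
    return p,Ro.from_matrix(M).as_rotvec()
E
python3 - <<'E'
from k import *
move_gripper(0)
p,r=kp(.02,.032,.15); print(p,solve_ik(p,r),solve_ik(*kp(1.92,.018)))
movep(p,r); p,r=kp(.02,.032); print("down",movel(p,feed=.15,max_force=8))
ths=np.r_[.02,np.arange(.15,1.90,.13),1.9]
for th in ths:
    p,r=kp(th,.018); h=movel(p,feed=.07,rot=r,max_force=8)
    if h: print("stop at",th,get_eef_pos()-p,get_ft_force()); break
print(get_time(),get_ft_force())
c=cam("side"); b=cam("scene")
for x in (c,b):
    for n in("keeper_knob",): print([(np.round(y["uv"],1),round(y["conf"],2)) for y in pinpoint(n,x)[:1]])
    for th in (1.7,1.92):
        f=np.radians(200)-th; print(th,proj(x,HO+HR.apply(PV+[.072*np.cos(f),.072*np.sin(f),.088])))
E
```

```text
[ 0.6892 -0.2416  0.15  ] [-0.4919  0.4637  1.3615 -0.      1.3163 -2.3228] [-0.5178  0.3093  1.7828 -0.      1.0495 -0.4486]
down False
33.9167 [ 0.0036 -1.1069 -0.026 ]
[(array([337.6, 234.5]), 0.6)]
1.7 [343.6521 240.0866]
1.92 [339.4667 236.3609]
[(array([239.3, 179. ]), 0.65)]
1.7 [238.128  177.2427]
1.92 [240.5335 181.1108]
```

Run:
```python
from k import *
p,r=kp(1.92,.005); h=movel(p,feed=.02,rot=r,max_force=7); p0,_=kp(1.92,.018)
print(h,HR.inv().apply(get_eef_pos()-p0)*1e3,get_ft_force())
q,_=kp(1.92,.05); movel(q,feed=.1); movel(q+[0,0,.12],feed=.2)
p,r=kp(1.92,.11,.24); movep(p,r)
c=cam("wrist"); d=pinpoint("keeper_knob",c); print(d and (d[0]["uv"],d[0]["conf"]))
if d:
    k=HR.inv().apply(onz(c,d[0]["uv"],.088)-HO)-PV; print(k*1e3,"theta",np.radians(200)-np.arctan2(k[1],k[0]))
u,v=map(int,proj(c,HO+HR.apply([0,0,.05]))); print(u,v)
y0=max(0,min(v-120,180)); x0=max(0,min(u-160,240))
cv2.imwrite("pics/end.png",cv2.resize(c["frame"][y0:y0+240,x0:x0+320],(800,600),interpolation=cv2.INTER_CUBIC)); print(x0,y0,get_time())
```

```text
True [ 0.3774 -0.2166 -0.0724] [ 0.2664 -3.1185  1.1928]
([282.5, 68.8], 0.92)
[ 0.6749 72.8655 88.    ] theta 1.9291235182018085
261 54
101 0 36.2917
```

View pics/end.png

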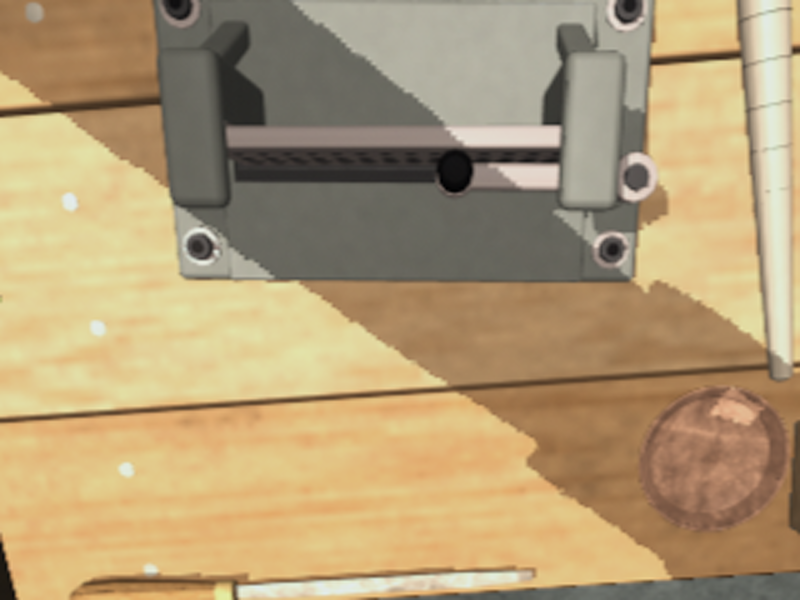

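The plate is upright under both horns, top edge at crop row 135, with the wide-holed face toward the front. The keeper lies shut across it, knob at (455,172), θ ≈ 1.93. The dish is undisturbed. I'll hand it in.

```bash
python3 -c "
from workcell import *
print(close_job())"
```

```text
the job is handed in; nothing more can be done
None
```

The long plate is in the drawing head: foot down in the groove, upright under both horns, wide-holed face to the front, with the keeper swung shut to its stop. The short plate and loose things were left in place, and the job was handed in at about 36 s.

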